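Screw the bowl back onto an air-line filter, thread found backward first

TASK

The filter head stands neck up on its service plate and its bowl lies on its side beside it. Stand the bowl mouth down on the bench and let go, take it again from above and rest it level on the neck with its three lugs on the thread ridges (not in the gaps between them), turn it backward (anticlockwise seen from above) until it drops off the ridges into the thread starts, then turn it forward (clockwise) up to the stops so that it squeezes the seal and sits home. Let go of it, and leave the spanner, the tape and the hex keys where they are.

Things in the scene. Friction and masses are not known exactly. Their poses are not given: they have to be found in the camera images.
- bowl: Air-filter bowl, 96 mm long: black octagonal collar (50 mm over flats, 54 over corners, 30 mm long), then round aluminium body 50 mm in diameter up to 76 mm from the mouth, dome to 86, small brass drain. Starts lying on a collar flat on the 2 mm mat, axis 27 mm up. Origin: centre of the mouth's rim plane; z runs from mouth to drain (up when mouth down), x through lug 0. 0.14 to 0.24 kg, balances about 47 mm from the mouth.
- bowl_mark (a point): Red bar on the collar outside lug 0, 25 mm from the axis along the bowl's x, 7.5 mm above the rim. Three brass lugs stand inward in the mouth at 0, 120 and 240 deg about the bowl's z, a red bar outside each: 5.6 mm wide, 1 to 5 mm inside the rim, tips 16 mm from the axis; the collar's bore is 42 mm across the flats and 28 mm deep.
- bowl_top (a point): The end of the brass drain, on the bowl's axis 96 mm from the mouth.
- filter_head: Filter head fixed neck up on a dark plate 110 x 150 x 10 mm; round gauge toward -x, fittings toward +y and -y. Origin: under the plate's centre, on the 2 mm mat, z up. Neck: 28 mm diameter, ends 22.5 mm above the shoulder in a 4.5 mm cone to 21 mm. On it a three-start right-hand thread of brass ridges, 39 mm over all. The bench's tall post stands left of it: x 0.37 to 0.64, y 0.09 to 0.19, up to z 0.93.
- head_neck (a point): Centre of the flat shoulder (60 mm diameter, 62 mm above the head's origin) at the foot of the neck; axes as the head's. From each start a 4 mm thick ridge runs clockwise (from above) 76 deg, its top falling from 13.2 to 9.6 mm above this point in the first 60 deg, then level; it ends in an upright stop rib 16.5 mm high; then an open gap of 36 deg to the next start.
- seal (a joint): Springy black seal ring round the neck's foot (42 to 52 mm diameter), standing 3 mm above the shoulder: 0 free, grows to 0.003 m as it is squeezed, about 4 N per mm. In the gaps the bowl's rim rests on it about 2.6 mm above the shoulder; turned home, the ridges hold the rim about 0.6 mm above the shoulder.
- start_0 (a point): Middle of thread gap 0, 25 mm from the neck's axis, at shoulder height, on the head's +x side. Only in the gaps can the lugs go down; turned clockwise from there they run under the ridges and meet the stop ribs after 85 deg.
- start_1 (a point): Middle of thread gap 1, as start_0 but 120 deg anticlockwise (from above) from it. Lugs lying on the ridges hold the rim 8.6 to 12.2 mm above the shoulder: turned clockwise there they stop at a rib without going down; turned anticlockwise they climb, come off the start, and the next rib stops them over the gap.
- start_2 (a point): Middle of thread gap 2, as start_0 but 240 deg anticlockwise from it. A bowl on the neck has about 1.5 mm of side play.
- home_0 (a point): Where a lug's mark stands when the bowl is home: 25 mm from the neck's axis at shoulder height, 85 deg clockwise from start_0; a red dot is beside it on the shoulder's edge.
- home_1 (a point): The same, 85 deg clockwise from start_1.
- home_2 (a point): The same, 85 deg clockwise from start_2.
- spanner: Bystander: steel combination spanner 181 mm long, lying flat behind the work; origin under its centre.
- tape: Bystander: roll of black tape, 62 mm across, 19 mm high, lying flat; origin under its centre.
- keys: Bystander: hex keys standing in a black holder, 37 x 75 mm, 84 mm high; origin under its centre.

How it is judged:
By the outcome, as a careful person would: the job done as asked, in the order asked, and still so for the second after the job is handed in, with the robot touching nothing.
It also fails if it takes over 72 s, if anything falls off the work surface, if the arm or the gripper's body presses on something with over 40 N, if the wrist force passes 120 N, or if a joint passes its speed limit or range.

ROBOT

A 6-joint arm with a two-finger parallel gripper is mounted at the origin on a cart in front of the work surface, level with it; the furniture and walls round the work are solid. World frame = base frame: x ahead of the robot, y to its left, z up, the work surface at z = 0. Lengths are in m, angles in rad, forces in N, time in s.
With the tool pointing down it reaches from about 0.35 to 0.775 m from the base axis. Payload 5.5 kg.
Tool frame: the origin (TCP) lies on the centre line of the jaws, within the pads' length; the fingertips stand 11 mm ahead of it and the grasp point (between the pads) lies 8 mm behind it (env.tip_extent is the distance from the TCP to the fingertips, in m); z points along the fingers, y is the line along which they close (so a half turn about z gives the same grasp; the last joint's range is limited). The gripper opens to 85 mm and grips with 20 to 120 N. Pads are 22 mm wide; open, the fingers measure 114 mm over their backs; the gripper's body (76 mm by 85 mm) begins 54 mm behind the grasp point. The pads swing forward as they close: fully open they stand 13 mm farther back than shut.
Start: joints at [-1.376, 0.313, 0.046, 1.304, 0, 1.431], TCP at [0.189, -0.543, 0.242] pointing down, gripper open.
Joint ranges: [-2.76, 2.76], [-0.86, 1.69], [-1.03, 1.26], [-2.2, 2.34], [-1.47, 1.5], [-3.14, 3.14]. Speed limits (rad/s): [2.57, 2.57, 3.14, 3.14, 3.14, 3.14].

INTERFACE

Orientations are given as a unit quaternion [w, x, y, z].
In Python, from workcell import env gives the robot as it stands.
- The arm moves only by the shell command python3 -m jog 'ROWS' [FORCE]. ROWS is JSON, a list of rows, each a list of 5 numbers: the gripper's target within -1 to 1 (shut at 1, half-way at 0, fully open at -1), then the shift along the tool's x, y, z in m, then the turn about the tool's z in degrees. In form: [[fingers, tx, ty, tz, turn], ...]. A call has 1 to 5 rows; each row shifts and turns the commanded pose from where the row before left it, along the tool's axes as they then stand; what a row does not reach is not made up. A row lasts 1/12 s, in which the tool goes at most 41.7 mm and 7.16 degrees, less where a joint would pass 70% of its speed; a pose out of reach is approached as far as the arm can. A call is refused whole if a number of a shift passes 0.0417 or a number of a turn 7.16, either way. A call with a gripper value outside its range is refused whole. The fingers move at their own pace and stop on an object; FORCE is the grip in N (left out, the last holds). Time passes only in rows, so rows that do not move let the fingers close. It gives the time, the measured TCP pose, the force, the opening and the grip force at its end, in the units of the state.
- env.get_state(): the state, without advancing time (a new reading comes with each control period).
- env.read_camera(name): name is "scene" or "top" or "wrist"; returns a dict with "img" (480x640x3 uint8, red, green, blue), "fov_y" (degrees; the focal length in pixels is half the picture's height over the tangent of half this angle, whatever the lens; pixels are square), "cx", "cy" (the principal point, pixels), "T" (4x4, takes a point from camera to world coordinates). Camera axes: x right, y up, looking along -z (the intrinsics and any distortion apply to the point x, -y, -z); pixel columns grow to the right and rows downward; lengths in m; the calibration is good to about 2 mm. The wrist camera is an equidistant fisheye: a pixel r from the principal point sees the ray r / f radians off the axis. A picture is of the moment at which its call begins. There is no depth.
- env.hand_in(): hands the job in; it is judged then, once.
The state is a dict: "clock": time; "joint_pos": joint angles; "qvel": joint speeds; "tau": joint torques, N m; "tcp_pos": TCP position; "orientation": TCP orientation; "wrist_force": force on the tool from outside, world axes, zero at the start; "ft_torque": the same for the moment, N m; "finger_gap": finger opening in m; "grip_force": force on a finger pad.
Only numpy, scipy, OpenCV 4.12 (cv2) and the standard library are available. Lean on these libraries where they do the work, as an engineer would, in place of code of your own. Each camera call takes 0.05 s, during which the arm holds its last target. There are 200 camera calls.

## Working session

There is one attempt and no reset: what is moved stays moved. The work goes in short steps, Python scripts to look and compute and a shell command to move; the robot and the scene stay as the last step left them, time stands still between calls to the robot, and variables do not carry over. Pictures are saved under pics/ and viewed, at most 10 in all, crops included, and the job is handed in when it is done.

```bash
mkdir -p pics; ls; cat > h.py <<'E'
import numpy as np, cv2
from workcell import env
def snap(cam,fn):
    d=env.read_camera(cam); cv2.imwrite('pics/'+fn,d['img'][:,:,::-1]); np.savez('pics/'+fn+'.npz',**{k:v for k,v in d.items()}); return d
def f(d): return 240/np.tan(np.radians(float(d['fov_y']))/2)
def ray(d,u,v,fish=False):
    x=(u-float(d['cx']))/f(d); y=(v-float(d['cy']))/f(d)
    if fish:
        r=np.hypot(x,y); k=np.sin(r)/r if r>0 else 1; c=np.array([x*k,-y*k,-np.cos(r)])
    else: c=np.array([x,-y,-1.])
    T=np.array(d['T']); return T[:3,3],T[:3,:3]@c
def hit(d,u,v,z,fish=False):
    o,r=ray(d,u,v,fish); return o+r*(z-o[2])/r[2]
def proj(d,p,fish=False):
    T=np.array(d['T']); c=T[:3,:3].T@(np.array(p)-T[:3,3]); x,y,z=c[0],-c[1],-c[2]
    if fish:
        h=np.hypot(x,y); t=np.arctan2(h,z); k=t/h if h>0 else 0; return np.array([float(d['cx'])+f(d)*x*k,float(d['cy'])+f(d)*y*k])
    return np.array([float(d['cx'])+f(d)*x/z,float(d['cy'])+f(d)*y/z])
def load(fn): return dict(np.load('pics/'+fn+'.npz',allow_pickle=True))
E
python3 - <<'E'
from h import *
for c in ['scene','top']:
    d=snap(c,c+'0.png'); print(c,{k:np.round(v,3).tolist() for k,v in d.items() if k!='img'})
s=env.get_state(); print(s, env.tip_extent)
E
```

```text
pics
scene {'fov_y': 42.899, 'cx': 310.861, 'cy': 241.845, 'T': [[-0.862, 0.374, -0.342, 0.34], [-0.506, -0.639, 0.579, 0.249], [-0.002, 0.673, 0.74, 0.72], [0.0, 0.0, 0.0, 1.0]]}
top {'fov_y': 43.964, 'cx': 321.557, 'cy': 239.851, 'T': [[0.003, 0.997, -0.077, 0.529], [-1.0, 0.001, -0.022, -0.235], [-0.021, 0.077, 0.997, 1.037], [0.0, 0.0, 0.0, 1.0]]}
{'clock': 0.1, 'joint_pos': array([-1.37561962e+00,  3.13941135e-01,  4.50528357e-02,  1.30361071e+00,
       -2.59284018e-05,  1.43118783e+00]), 'qvel': array([-0.00173751, -0.00052564,  0.00301844,  0.00134649, -0.00052296,
        0.00080305]), 'tau': array([ 2.09723687e-03, -4.81723344e+01,  2.99243402e+01,  1.27514696e-02,
       -1.08059955e-04, -6.87486761e-06]), 'tcp_pos': array([ 0.18881433, -0.54262632,  0.24147277]), 'orientation': array([-8.50652266e-04,  9.86022183e-01,  1.66611912e-01, -3.66098960e-05]), 'wrist_force': array([-0.23266931, -0.02811565, -0.092449  ]), 'ft_torque': array([ 0.01691561, -0.00904393,  0.01678282]), 'grip_force': 0.0, 'finger_gap': 0.08526996858253438} 0.011
```

View pics/top0.png

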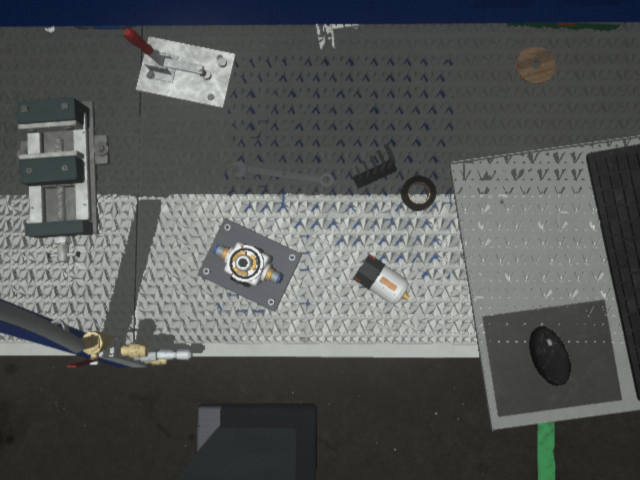

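View pics/scene0.png

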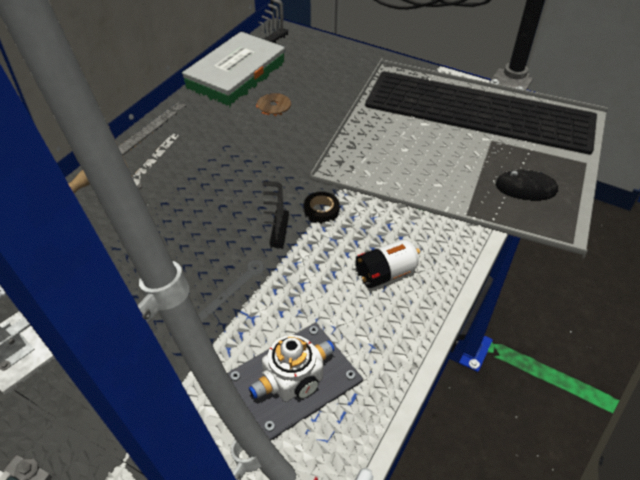

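The top view shows the head neck at about (244,262), the bowl collar at about (368,270) with the drain at (407,297), the tape at (418,193), the keys at (375,168) and the spanner at about (280,175). In the scene view the bowl is at (388,262) and the neck at (291,346). I'll zoom in on both.

```bash
python3 - <<'E'
from h import *
t=load('top0.png');s=load('scene0.png')
def crop(d,u,v,w,h,k): return cv2.resize(d['img'][v:v+h,u:u+w,::-1],(w*k,h*k),interpolation=cv2.INTER_CUBIC)
a=np.hstack([crop(t,195,210,100,75,4),crop(t,335,240,100,75,4)])
b=np.hstack([crop(s,240,315,100,75,4),crop(s,340,225,100,75,4)])
cv2.imwrite('pics/z0.png',np.vstack([a,b]))
for n,u,v,z in [('neck',244,262,.0865),('col',368,270,.029),('drain',407,297,.029),('tape',418,193,.015),('pl1',227,227,.012),('pl2',292,257,.012),('pl3',270,302,.012),('pl4',206,271,.012)]: print(n,hit(t,u,v,z).round(4))
print('scene neck',hit(s,291,346,.0865).round(4),'drain',hit(s,420,247,.029).round(4))
E
```

```text
neck [ 0.567  -0.0898  0.0865]
col [ 0.5562 -0.2915  0.029 ]
drain [ 0.511  -0.3569  0.029 ]
tape [ 0.6898 -0.379   0.015 ]
pl1 [ 0.6307 -0.048   0.012 ]
pl2 [ 0.5788 -0.1615  0.012 ]
pl3 [ 0.5013 -0.1242  0.012 ]
pl4 [ 0.5542 -0.0127  0.012 ]
scene neck [ 0.5668 -0.0873  0.0865] drain [ 0.5109 -0.3662  0.029 ]
```

View pics/z0.png

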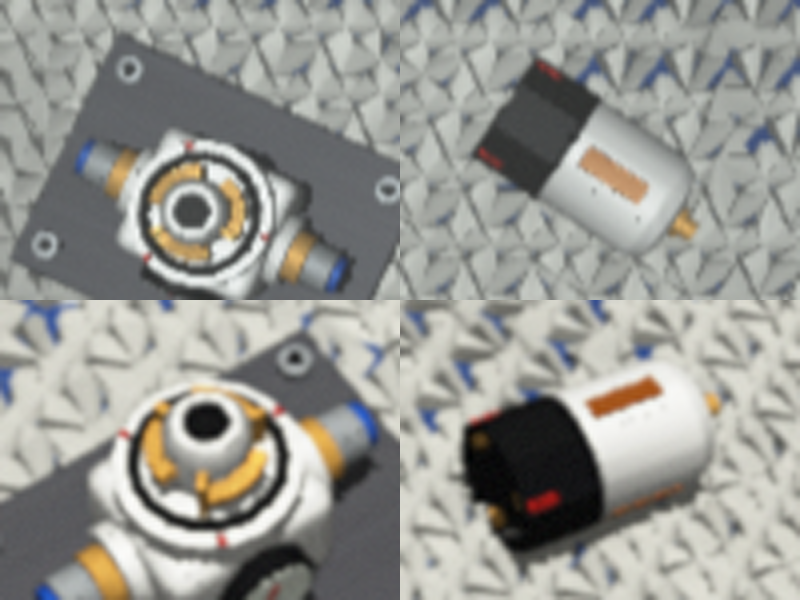

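Crop positions mapped back to full images: neck top is at about (243,262.8) in the top view and (291.3,345) in the scene view. The drain end is at (408.7,298) top and (418.7,251) scene, and the mouth mid-edge is at about (361.7,267). Two red bars show on the upper sides of the collar, so the third is underneath. Next I'll work out the axis and the approach.

```bash
python3 - <<'E'
from h import *
from scipy.optimize import least_squares as ls
t=load('top0.png');s=load('scene0.png')
def tri(a,b):
    o1,r1=ray(t,*a);o2,r2=ray(s,*b); k=np.linalg.lstsq(np.c_[r1,-r2],o2-o1,rcond=None)[0]; p,q=o1+k[0]*r1,o2+k[1]*r2; return (p+q)/2,np.linalg.norm(p-q)
print('drain',tri((408.7,298),(418.7,251.2)),'neck',tri((243,262.8),(291.3,345)))
# body silhouette lines in top crop: collar corners + body sides
P=lambda x,y:(335+(x-400)/4,240+y/4)
for n,(x,y) in dict(m1=(538,60),m2=(475,155),c1=(600,98),c2=(540,195),d=(695,232)).items(): print(n,hit(t,*P(x,y),.027).round(4))
m=(hit(t,*P(538,60),.027)+hit(t,*P(475,155),.027))/2; c=(hit(t,*P(600,98),.027)+hit(t,*P(540,195),.027))/2; d=hit(t,*P(695,232),.027)
for a,b in((m,d),(m,c),(c,d)): v=a-b; print(np.degrees(np.arctan2(v[1],v[0])),np.linalg.norm(v))
n=hit(t,243,262.8,.0865)
for x,y in((188,146),(147,259),(264,238)):
    p=hit(t,195+x/4,210+y/4,.064)-n; print('dot',np.degrees(np.arctan2(p[1],p[0])),np.hypot(*p[:2]))
pts=[hit(t,195+x/4,210+y/4,.064) for x,y in((188,146),(147,259),(264,238))]; print('dots mean',np.mean(pts,0),'neck',n)
E
```

```text
drain (array([ 0.50956228, -0.36001753,  0.0261324 ]), np.float64(0.0006636891569962031)) neck (array([ 0.56617765, -0.08815474,  0.08794321]), np.float64(0.0012046354884067796))
m1 [ 0.5817 -0.2943  0.027 ]
m2 [ 0.5414 -0.2675  0.027 ]
c1 [ 0.5656 -0.3204  0.027 ]
c2 [ 0.5246 -0.2949  0.027 ]
d [ 0.5093 -0.3601  0.027 ]
56.57525757377357 0.09491778083061209
58.49062970028871 0.03143348402875897
55.627409506297354 0.06351054954049694
dot 11.18615811510485 0.02821335489074154
dot 130.83884343812795 0.02868947772917895
dot -110.92520769208956 0.028122911027532005
dots mean [ 0.56531193 -0.08789119  0.064     ] neck [ 0.56568784 -0.08819461  0.0865    ]
```

```bash
cat > rem.py <<'E'
import sys
from h import *
from scipy.spatial.transform import Rotation as R
s=env.get_state(); q=s['orientation']; M=R.from_quat([*q[1:],q[0]]).as_matrix()
xa=np.degrees(np.arctan2(M[1,0],M[0,0])); print('clk %.2f tcp'%s['clock'],s['tcp_pos'].round(4),'xang %.1f gap %.4f grip %.1f'%(xa,s['finger_gap'],s['grip_force']),'F',s['wrist_force'].round(1),'T',s['ft_torque'].round(2),'j6 %.2f tilt %.2f'%(s['joint_pos'][5],np.degrees(np.arccos(-M[2,2]))))
if len(sys.argv)>1:
    a=list(map(float,sys.argv[1:])); d=M.T@(np.array(a[:3])-s['tcp_pos']); print('shift mm',(d*1000).round(1),'turn',round((xa-a[3]+180)%360-180,1))
E
python3 -m jog '[[-1,0.031,-0.0063,0,-6.2],[-1,0.031,-0.003,0,-6.2],[-1,0.031,0,0,-6.2],[-1,0.031,0.003,0,-6.2],[-1,0.031,0.006,0,-6.2]]' 20
python3 -m jog '[[-1,0.031,0.01,0,-6.2],[-1,0.03,0.013,0,0],[-1,0.03,0.013,0,0],[-1,0.03,0.013,0,0],[-1,0.03,0.013,0,0]]'
python3 -m jog '[[-1,0,0,0,0],[-1,0,0,0,0]]'
python3 rem.py .5172 -.3483 .12 56.6
```

```text
clock: 0.52
tcp_pos: [0.3229, -0.4599, 0.2418]
orientation: [-0.0, 0.905, 0.426, -0.0]
wrist_force: [0.9, -0.5, 0.5]
finger_gap: 0.0852
grip_force: 0.0
clock: 0.93
tcp_pos: [0.4604, -0.3711, 0.2419]
orientation: [-0.0, 0.881, 0.472, -0.0]
wrist_force: [-0.3, -0.4, -0.3]
finger_gap: 0.0853
grip_force: 0.0
clock: 1.1
tcp_pos: [0.4605, -0.3709, 0.2416]
orientation: [-0.001, 0.881, 0.474, -0.0]
wrist_force: [0.3, 0.6, -0.5]
finger_gap: 0.0855
grip_force: 0.0
clk 1.10 tcp [ 0.4605 -0.3709  0.2416] xang 56.6 gap 0.0855 grip 0.0 F [ 0.3  0.6 -0.5] T [0.01 0.09 0.03] j6 1.34 tilt 0.07
shift mm [ 50.1  35.  121.6] turn -0.0
```

```bash

python3 -m jog '[[-1,0.025,0.0175,0.02,0],[-1,0.025,0.0175,0.02,0],[-1,0,0,0.03,0],[-1,0,0,0.03,0],[-1,0,0,0,0]]'|head -2
python3 rem.py .5172 -.3483 .018 56.6
python3 - <<'E'
from h import *
d=snap('wrist','w1.png')
D=np.array([.5095,-.360,.027]);a=np.array([.5505,.8348,0])
for L in(0,20,66,96): print(L,proj(d,D+a*L/1000,True).round(1))
print({k:np.round(v,3).tolist() for k,v in d.items() if k!='img'})
E
```

```text
clock: 1.52
tcp_pos: [0.5124, -0.3479, 0.1355]
clk 1.52 tcp [ 0.5124 -0.3479  0.1355] xang 56.3 gap 0.0852 grip 0.0 F [-1.3  0.9 -0.8] T [0.03 0.07 0.03] j6 1.43 tilt 0.66
shift mm [  2.2   5.5 117.5] turn -0.3
0 [331.7 259.7]
20 [331.8 232.4]
66 [331.8 165. ]
96 [331.7 119. ]
{'fov_y': 65.706, 'cx': 324.579, 'cy': 242.125, 'T': [[0.832, 0.521, 0.19, 0.561], [-0.554, 0.789, 0.264, -0.279], [-0.012, -0.325, 0.946, 0.268], [0.0, 0.0, 0.0, 1.0]]}
```

View pics/w1.png

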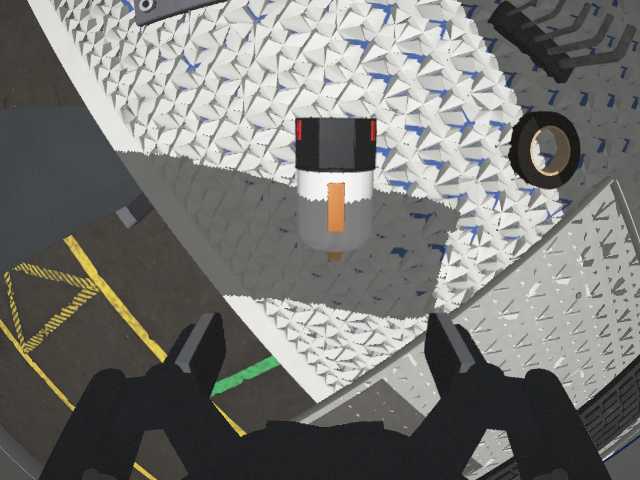

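The wrist view has the bowl centred at column 335, mouth edge at row 119 and drain end at (334,262), within about 2 mm of the prediction. I'll go down and grip just the rear 5 mm of the body, so the bowl can swing mouth down.

```bash

python3 -m jog '[[-1,0,0.001,0,0],[-1,0,0,0,0],[-1,0,0,0,0]]'|head -2
python3 rem.py .5172 -.3483 .018 56.6
python3 -m jog '[[-1,0,0,0.03,0],[-1,0,0,0.03,0],[-1,0,0,0.025,0],[-1,0,0,0.01,0],[-1,0,0,0,0]]'|head -2
python3 -m jog '[[-1,0,0,0,0],[-1,0,0,0,0]]'|head -2
python3 rem.py .5172 -.3483 .018 56.6
```

```text
clock: 1.82
tcp_pos: [0.5177, -0.3522, 0.1449]
clk 1.82 tcp [ 0.5177 -0.3522  0.1449] xang 56.3 gap 0.0855 grip 0.0 F [0.9 0.  0.1] T [-0.01  0.   -0.01] j6 1.43 tilt 0.24
shift mm [  3.1  -3.1 126.9] turn -0.3
clock: 2.23
tcp_pos: [0.5158, -0.35, 0.0458]
clock: 2.4
tcp_pos: [0.5183, -0.3519, 0.0496]
clk 2.40 tcp [ 0.5183 -0.3519  0.0496] xang 56.4 gap 0.0853 grip 0.0 F [0.  0.  0.3] T [-0.03  0.02 -0.05] j6 1.43 tilt 0.21
shift mm [ 2.4 -3.  31.6] turn -0.2
```

```bash

python3 -m jog '[[-1,0.002,-0.002,0.016,0],[-1,0,0,0.015,0],[-1,0,0,0,0],[-1,0,0,0,0]]'|head -2
python3 rem.py .5172 -.3483 .018 56.6
python3 -m jog '[[0.1,0,0,0,0],[0.4,0,0,0,0],[0.6,0,0,0,0],[0.8,0,0,0,0],[1,0,0,0,0]]' 20
python3 -m jog '[[1,0,0,0,0],[1,0,0,0,0],[1,0,0,0,0],[1,0,0,0,0],[1,0,0,0,0]]' 20
python3 rem.py .5172 -.3483 .018 56.6
```

```text
clock: 2.73
tcp_pos: [0.5168, -0.3482, 0.0174]
clk 2.73 tcp [ 0.5168 -0.3482  0.0174] xang 56.4 gap 0.0852 grip 0.0 F [ 0.4 -0.4  0.5] T [0.01 0.03 0.03] j6 1.44 tilt 0.05
shift mm [ 0.1  0.4 -0.6] turn -0.2
clock: 3.15
tcp_pos: [0.5172, -0.3487, 0.0177]
orientation: [0.001, 0.881, 0.472, 0.0]
wrist_force: [-1.6, -0.1, 6.0]
finger_gap: 0.0478
grip_force: 19.9
clock: 3.57
tcp_pos: [0.5172, -0.3486, 0.0177]
orientation: [0.001, 0.881, 0.472, 0.0]
wrist_force: [0.1, -0.2, 5.8]
finger_gap: 0.048
grip_force: 19.9
clk 3.57 tcp [ 0.5172 -0.3486  0.0177] xang 56.4 gap 0.0480 grip 19.9 F [ 0.1 -0.2  5.8] T [ 0.06  0.13 -0.04] j6 1.44 tilt 0.14
shift mm [ 0.3 -0.2 -0.3] turn -0.2
```

```bash

python3 -m jog '[[-0.2,0,0,0,0],[-0.2,0,0,-0.002,0],[-0.2,0.003,0,0,0],[-0.2,0,0,0,0]]' 20|egrep 'tcp|gap|wrist'
python3 -m jog '[[0.4,0,0,0,0],[0.8,0,0,0,0],[1,0,0,0,0],[1,0,0,0,0],[1,0,0,0,0]]' 20
python3 rem.py .5172 -.3483 .018 56.6
python3 -c "
from h import *
d=snap('wrist','w2.png'); cv2.imwrite('pics/w2c.png',cv2.resize(d['img'][160:460,160:560,::-1],(600,450)))"
```

```text
tcp_pos: [0.5182, -0.3449, 0.0182]
wrist_force: [-0.3, 1.2, -0.3]
finger_gap: 0.051
clock: 4.32
tcp_pos: [0.5182, -0.3452, 0.0183]
orientation: [-0.0, 0.881, 0.472, 0.0]
wrist_force: [0.5, 1.5, 2.7]
finger_gap: 0.0484
grip_force: 20.3
clk 4.32 tcp [ 0.5182 -0.3452  0.0183] xang 56.4 gap 0.0484 grip 20.3 F [0.5 1.5 2.7] T [0.33 0.02 0.03] j6 1.44 tilt 0.02
shift mm [-3.1  0.9  0.3] turn -0.2
```

View pics/w2c.png

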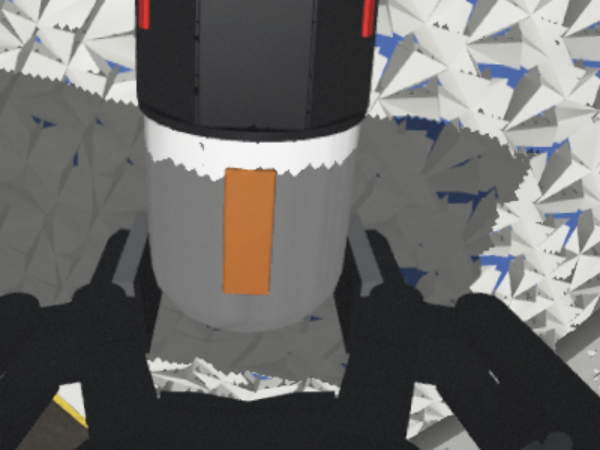

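The crop shows the pads beside the rear of the body (left pad edge near (135,240), right near (355,240)), straddling it evenly. I'll lift and see if it swings.

```bash

python3 -m jog '[[1,0,0,-0.015,0],[1,0,0,-0.025,0],[1,0,0,-0.03,0],[1,0,0,-0.03,0],[1,0,0,0,0]]' 20|egrep 'tcp|gap|wrist'
python3 -m jog '[[1,0,0,0,0],[1,0,0,0,0],[1,0,0,0,0]]' 20|egrep 'tcp|gap|wrist'
python3 -c "
from h import *
d=snap('wrist','w3.png'); s=snap('scene','s3.png')
cv2.imwrite('pics/w3c.png',np.hstack([cv2.resize(d['img'][100:460,120:540,::-1],(420,360)),s['img'][160:360,290:490,::-1].repeat(2,0)[:360].repeat(2,1)[:,:380]]))"
```

```text
tcp_pos: [0.5206, -0.348, 0.1244]
wrist_force: [1.4, -0.4, -1.7]
finger_gap: 0.0484
tcp_pos: [0.517, -0.3447, 0.1164]
wrist_force: [0.2, 0.6, -2.5]
finger_gap: 0.0489
```

View pics/w3c.png

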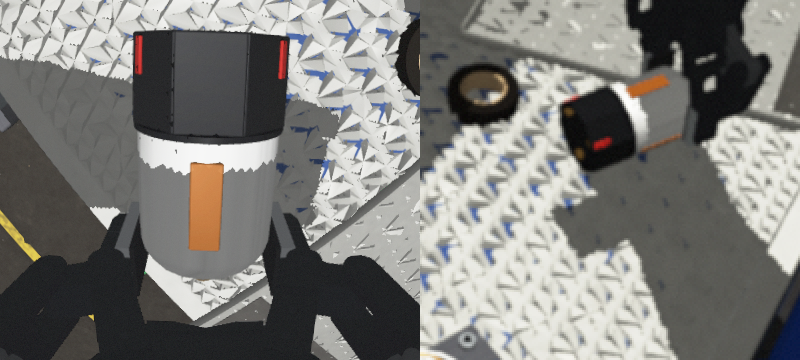

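It lifted level without pivoting: in the left half the bowl is still straight ahead, and in the right half it is horizontal at about (620,120). I'll lower it and regrip with less overlap, using the commanded finger opening to hold only lightly. Then I'll raise the rear along an arc about the rim.

```bash

python3 -m jog '[[1,0,0,0.03,0],[1,0,0,0.03,0],[1,0,0,0.02,0],[1,0,0,0.01,0],[1,0,0,0.005,0]]' 20|egrep 'tcp|gap|wrist'
python3 -m jog '[[1,0,0,0.003,0],[1,0,0,0,0],[1,0,0,0,0]]' 20|egrep 'tcp|gap|wrist'
python3 -m jog '[[-0.22,0,0,0,0],[-0.22,0,0,0,0],[-0.22,-0.004,0,0,0],[-0.22,0,0,0,0]]' 20|egrep 'tcp|gap|wrist'
python3 rem.py .5172 -.3483 .0185 56.6
for i in 1; do python3 -m jog '[[-0.17,0,0,0,0],[-0.17,0,0,0,0]]' 20|egrep 'gap|grip'
python3 -m jog '[[-0.15,0,0,0,0],[-0.15,0,0,0,0]]' 20|egrep 'gap|grip'
python3 -m jog '[[-0.13,0,0,0,0],[-0.13,0,0,0,0]]' 20|egrep 'gap|grip'
python3 -m jog '[[-0.12,0,0,0,0],[-0.12,0,0,0,0]]' 20|egrep 'gap|grip'; done
```

```text
tcp_pos: [0.5165, -0.3441, 0.0204]
wrist_force: [-1.2, 1.1, -1.3]
finger_gap: 0.0485
tcp_pos: [0.5189, -0.346, 0.0215]
wrist_force: [0.6, -0.2, -1.3]
finger_gap: 0.0489
tcp_pos: [0.5161, -0.3497, 0.0212]
wrist_force: [0.2, 0.3, 0.5]
finger_gap: 0.0519
clk 6.13 tcp [ 0.5161 -0.3497  0.0212] xang 56.4 gap 0.0519 grip 0.0 F [0.2 0.3 0.5] T [-0.02 -0.03  0.01] j6 1.43 tilt 0.11
shift mm [1.8 0.1 2.7] turn -0.2
finger_gap: 0.0498
grip_force: 0.2
finger_gap: 0.0491
grip_force: 4.3
finger_gap: 0.0483
grip_force: 12.8
finger_gap: 0.0484
grip_force: 18.1
```

```bash

python3 -m jog '[[-0.145,0,0,0,0],[-0.145,0.004,0,-0.009,0],[-0.145,0.005,0,-0.009,0],[-0.145,0.006,0,-0.008,0],[-0.145,0.007,0,-0.007,0]]' 20|egrep 'tcp|gap|wrist|grip'
python3 -m jog '[[-0.145,0.008,0,-0.006,0],[-0.145,0.009,0,-0.005,0],[-0.145,0.0,0,0,0],[-0.145,0.0,0,0,0]]' 20|egrep 'tcp|gap|wrist|grip'
python3 -c "
from h import *
d=snap('wrist','w4.png'); s=snap('scene','s4.png')
cv2.imwrite('pics/w4c.png',np.hstack([cv2.resize(d['img'][100:460,120:540,::-1],(420,360)),s['img'][160:360,290:490,::-1].repeat(2,0)[:360].repeat(2,1)[:,:380]]))"
```

```text
tcp_pos: [0.5284, -0.3296, 0.0541]
wrist_force: [-0.8, 0.2, -2.3]
finger_gap: 0.0489
grip_force: 7.4
tcp_pos: [0.5384, -0.316, 0.0651]
wrist_force: [-0.2, -0.7, 1.2]
finger_gap: 0.049
grip_force: 8.4
```

View pics/w4c.png

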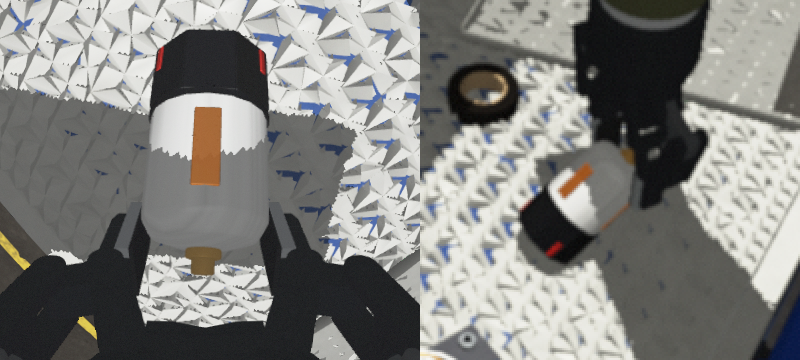

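The bowl is pivoting as planned: it now stands tilted at about 45°, rim on the mat and drain visible at (203,262). I'll continue the arc.

```bash

python3 -m jog '[[-0.145,0.009,0,-0.004,0],[-0.145,0.01,0,-0.0025,0],[-0.145,0.01,0,-0.001,0],[-0.145,0.01,0,-0.0005,0],[-0.145,0.01,0,0.0015,0]]' 20|egrep 'tcp|gap|wrist|grip'
python3 -m jog '[[-0.145,0.009,0,0.0025,0],[-0.145,0.0,0,0,0],[-0.145,0.0,0,0,0]]' 20|egrep 'tcp|gap|wrist|grip'
python3 -c "
from h import *
d=snap('wrist','w5.png'); s=snap('scene','s5.png')
cv2.imwrite('pics/w5c.png',np.hstack([cv2.resize(d['img'][100:460,120:540,::-1],(420,360)),s['img'][160:360,290:490,::-1].repeat(2,0)[:360].repeat(2,1)[:,:380]]))"
```

```text
tcp_pos: [0.566, -0.2745, 0.0718]
wrist_force: [0.8, 0.4, 3.7]
finger_gap: 0.0491
grip_force: 11.6
tcp_pos: [0.5712, -0.2668, 0.0685]
wrist_force: [1.5, 0.1, 4.7]
finger_gap: 0.0489
grip_force: 8.4
```

View pics/w5c.png

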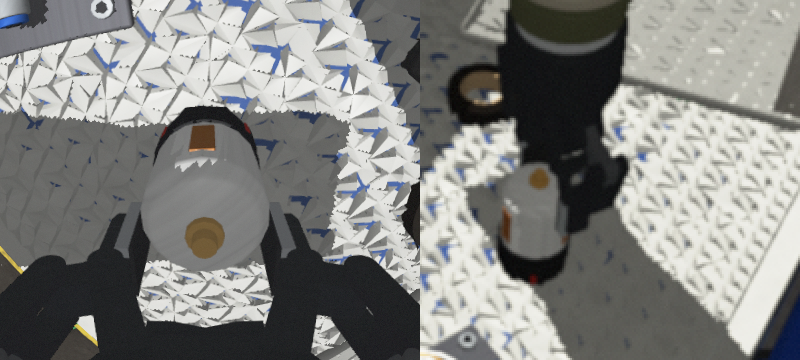

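It is nearly upright now. I'll nudge it a little further and release, so it settles on its rim.

```bash

python3 -m jog '[[-0.145,0.004,0,0,0],[-0.145,0.0,0,0,0],[-0.18,0.0,0,0,0],[-0.22,0,0,0,0],[-0.35,0,0,0,0]]' 20|egrep 'tcp|gap|wrist|grip'
python3 -m jog '[[-1,0,0,0,0],[-1,0,0,0,0],[-1,0,0,0,0],[-1,0,0,-0.035,0],[-1,0,0,-0.035,0]]' 20|egrep 'tcp|gap|wrist|grip'
python3 -m jog '[[-1,-0.02,0,-0.01,0],[-1,-0.03,0,-0.01,0],[-1,-0.03,0,0,0],[-1,0,0,0,0],[-1,0,0,0,0]]' 20|egrep 'clock|tcp|gap|wrist|grip'
python3 -c "
from h import *
d=snap('wrist','w6.png'); s=snap('scene','s6.png');t=snap('top','t6.png')
cv2.imwrite('pics/w6c.png',np.vstack([np.hstack([cv2.resize(d['img'][0:300,170:450,::-1],(373,400)),s['img'][180:280,300:400,::-1].repeat(4,0).repeat(4,1)]),np.hstack([t['img'][230:280,330:400,::-1].repeat(4,0).repeat(4,1),np.zeros((200,493,3),np.uint8)])]))"
```

```text
tcp_pos: [0.5713, -0.2637, 0.0673]
wrist_force: [-0.2, 0.2, -0.6]
finger_gap: 0.0573
grip_force: 0.0
tcp_pos: [0.5697, -0.2633, 0.1362]
wrist_force: [1.1, -1.3, 0.5]
finger_gap: 0.0856
grip_force: 0.0
clock: 9.67
tcp_pos: [0.5266, -0.3325, 0.1584]
wrist_force: [-0.3, 0.6, -0.3]
finger_gap: 0.0854
grip_force: 0.0
```

View pics/w6c.png

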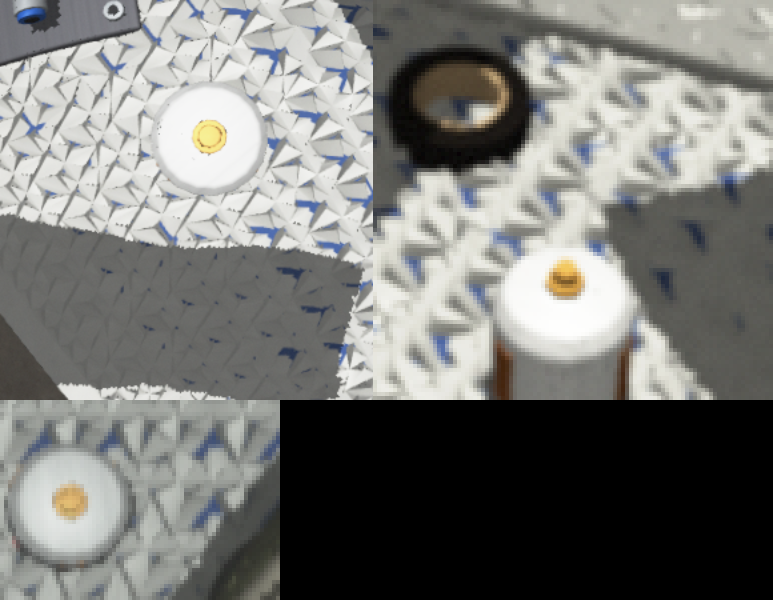

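The bowl stands upright. The drain is at about (327,102) in the wrist view, (347.5,255) in the top view and (348,249) in the scene view. Now I'll locate its axis and the red bars.

```bash
python3 - <<'E'
from h import *
t=load('t6.png');s=load('s6.png');w=load('w6.png')
print(hit(w,326.9,102,.098,True).round(4),hit(t,347.5,255,.097).round(4),hit(s,348.2,248.7,.095).round(4))
ax=(hit(t,347.5,255,.097)+hit(s,348.2,248.7,.095)+hit(w,326.9,102,.098,True))/3
for n,d,(u0,u1,v0,v1) in(('s',s,(310,390,240,330)),('t',t,(320,375,230,285))):
    im=d['img'][v0:v1,u0:u1]; h=cv2.cvtColor(im,cv2.COLOR_RGB2HSV); m=(((h[...,0]<4)|(h[...,0]>172))&(h[...,1]>130)&(h[...,2]>50)).astype(np.uint8)
    k,l,st,c=cv2.connectedComponentsWithStats(m)
    for i in range(1,k):
        if st[i,4]>2:
            p=c[i]+[u0,v0]; q=hit(d,*p,.0095)-ax; print(n,p.round(1),st[i,2:],'rel mm',(q[:2]*1000).round(1),'ang %.1f'%np.degrees(np.arctan2(q[1],q[0])))
for a in(116.6,-3.4,-123.4): print(a,proj(s,[ax[0]+.025*np.cos(np.radians(a)),ax[1]+.025*np.sin(np.radians(a)),.0095]).round(1))
E
python3 rem.py
```

```text
[ 0.5799 -0.2562  0.098 ] [ 0.578  -0.2554  0.097 ] [ 0.5781 -0.2549  0.095 ]
s [346.5 299.5] [ 4  4 14] rel mm [-12.2  19.7] ang 121.8
116.6 [345.  300.5]
-3.4 [331.2 279.5]
-123.4 [360.3 281. ]
clk 9.82 tcp [ 0.5276 -0.3305  0.1579] xang 56.4 gap 0.0853 grip 0.0 F [-0.1 -0.9 -0.3] T [ 0.   -0.02 -0.  ] j6 1.47 tilt 0.06
```

```bash

python3 -m jog '[[-1,0,0,-0.02,-6.6],[-1,0,0,-0.02,-6.6],[-1,0,0,0,-6.6],[-1,0,0,0,-6.6],[-1,0,0,0,-6.6]]' |egrep 'tcp'
python3 -m jog '[[-1,0.02,0.013,0,-6.6],[-1,0.033,0.013,0,-6.6],[-1,0.033,0.013,0,0],[-1,0.033,0.013,0,0],[-1,0.033,0.013,0,0]]' |egrep 'tcp'
python3 -m jog '[[-1,0.033,0.013,0,0],[-1,0.02,0.006,0,0],[-1,0,0,0,0],[-1,0,0,0,0]]' |egrep 'tcp'
python3 rem.py .566 -.088 .2 102.8
python3 - <<'E'
from h import *
d=snap('wrist','w7.png'); p=proj(d,[.566,-.088,.0865],True); print(p)
u,v=(p-[80,60]).astype(int).clip(0); print(u,v); cv2.imwrite('pics/w7c.png',cv2.resize(d['img'][v:v+120,u:u+160,::-1],(640,480),interpolation=cv2.INTER_CUBIC))
E
```

```text
tcp_pos: [0.5284, -0.3301, 0.1985]
tcp_pos: [0.567, -0.1694, 0.1978]
tcp_pos: [0.5739, -0.1138, 0.1981]
clk 10.98 tcp [ 0.5739 -0.1138  0.1981] xang 102.8 gap 0.0855 grip 0.0 F [ 0.3 -0.2  0.6] T [-0.01  0.02  0.03] j6 1.01 tilt 0.03
shift mm [26.9 -2.  -1.9] turn 0.0
[320.93960161 203.86578959]
240 143
```

View pics/w7c.png

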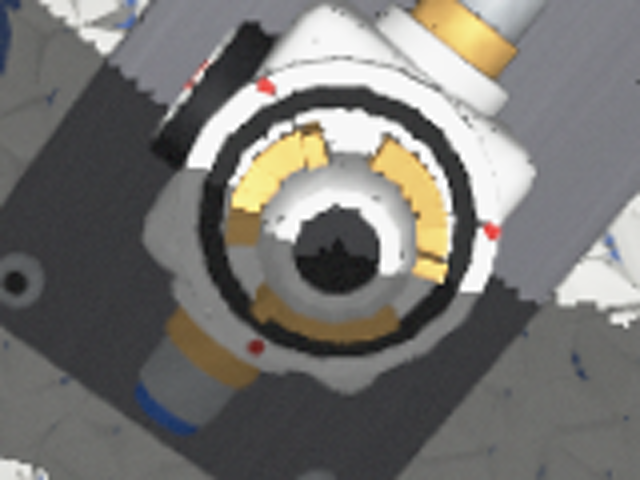

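The neck's hole is at crop (337,250), full image about (324.3,205.5). The red home dots are at crop (267,87), (491,231) and (256,347). That was my tenth picture, so the rest is by numbers.

```bash
python3 - <<'E'
from h import *
d=load('w7.png'); n=hit(d,240+337/4,143+250/4,.0865,True); print('neck',n)
P=[hit(d,240+x/4,143+y/4,.064,True) for x,y in((267,87),(491,231),(256,347))]
# circumcentre
A=np.array([2*(P[1]-P[0])[:2],2*(P[2]-P[0])[:2]]);b=[P[i][:2]@P[i][:2]-P[0][:2]@P[0][:2] for i in(1,2)]; c=np.linalg.solve(A,b); print('circ',c)
for p in P: q=p[:2]-c; print(np.degrees(np.arctan2(q[1],q[0])),np.hypot(*q))
E
python3 rem.py .578 -.256 .158 56.4
```

```text
neck [ 0.56842728 -0.08861133  0.0865    ]
circ [ 0.56858987 -0.08889904]
129.51869182469477 0.028275231735011327
10.135794898695167 0.028275231735011314
-110.08353692852316 0.028275231735010665
clk 11.03 tcp [ 0.5739 -0.1151  0.1981] xang 102.7 gap 0.0857 grip 0.0 F [ 0.9 -0.8 -0.3] T [-0.05  0.02 -0.01] j6 1.01 tilt 0.02
shift mm [-138.3  -27.    40.2] turn 46.3
```

```bash

python3 -m jog '[[-1,-0.034,-0.007,0,0],[-1,-0.034,-0.007,0,0],[-1,-0.034,-0.007,0,0],[-1,-0.034,-0.006,0,6.6],[-1,0,0,0,6.6]]' |egrep 'tcp'
python3 -m jog '[[-1,0,0,0.01,6.6],[-1,0,0,0.01,6.6],[-1,0,0,0.01,6.6],[-1,0,0,0.01,6.6],[-1,0,0,0,6.7]]' |egrep 'tcp'
python3 -m jog '[[-1,0,0,0,0],[-1,0,0,0,0]]' |egrep 'tcp'
python3 rem.py .5785 -.2555 .052 56.4
cat >> h.py <<'E'
def drain(fn,z,cam='wrist'):
    d=snap(cam,fn); h=cv2.cvtColor(d['img'],cv2.COLOR_RGB2HSV); m=((h[...,0]>14)&(h[...,0]<32)&(h[...,1]>90)&(h[...,2]>50)).astype(np.uint8)
    k,l,st,c=cv2.connectedComponentsWithStats(m)
    for i in range(1,k):
        if st[i,4]>60: print(c[i].round(1),st[i,2:],hit(d,*c[i],z,cam=='wrist').round(4))
E
python3 -c "
from h import *
drain('w8.png',.095)"
```

```text
tcp_pos: [0.5768, -0.2624, 0.1976]
tcp_pos: [0.5755, -0.2557, 0.1556]
tcp_pos: [0.5767, -0.2559, 0.158]
clk 12.03 tcp [ 0.5767 -0.2559  0.158 ] xang 56.4 gap 0.0856 grip 0.0 F [ 0.3 -0.3 -0.8] T [ 0.03 -0.04  0.05] j6 1.61 tilt 0.02
shift mm [  1.3   1.3 106. ] turn -0.0
[171.9   1.8] [ 30   7 105] [ 0.594  -0.0802  0.095 ]
[170.4  24.9] [ 42  22 386] [ 0.5859 -0.0916  0.095 ]
[135.5  57.8] [ 16  41 184] [ 0.5588 -0.0928  0.095 ]
[170.9  63.9] [ 36  32 464] [ 0.5737 -0.1109  0.095 ]
[191.  109.3] [ 31  17 333] [ 0.5685 -0.1395  0.095 ]
[  5.2 155.9] [ 15  30 210] [ 0.4364 -0.0661  0.095 ]
[328.2 264.4] [ 23  24 408] [ 0.5808 -0.2545  0.095 ]
[ 81.8 332.6] [ 151  145 2693] [ 0.3962 -0.2015  0.095 ]
[139.5 473.5] [19 14 92] [ 0.2997 -0.3426  0.095 ]
```

```bash

python3 -m jog '[[-1,0.002,0.001,0.03,0],[-1,0,0,0.03,0],[-1,0,0,0.028,0],[-1,0,0,0.018,0],[-1,0,0,0,0]]' |egrep 'tcp'
python3 -m jog '[[-0.1,0,0,0,0],[0.1,0,0,0,0],[0.1,0,0,0,0],[0.3,0,0,0,0],[1,0,0,0,0]]' 20|egrep 'tcp|wrist|gap|grip'
python3 -m jog '[[1,0,0,0,0],[1,0,0,0,0],[1,0,0,0,0]]' 60|egrep 'tcp|wrist|gap|grip'
python3 rem.py .5785 -.2555 .052 56.4
python3 -c "
from h import *
drain('w9.png',.095)"|grep ' \[ 0.5[78]'
```

```text
tcp_pos: [0.5763, -0.2525, 0.0481]
tcp_pos: [0.5804, -0.2547, 0.0547]
wrist_force: [0.6, 0.1, 7.1]
finger_gap: 0.0493
grip_force: 21.5
tcp_pos: [0.5804, -0.2547, 0.0549]
wrist_force: [-1.0, -0.1, 7.9]
finger_gap: 0.0482
grip_force: 61.2
clk 13.17 tcp [ 0.5804 -0.2547  0.0549] xang 56.3 gap 0.0482 grip 61.2 F [-1.  -0.1  7.9] T [ 0.02  0.25 -0.01] j6 1.62 tilt 0.26
shift mm [-1.8 -1.2  2.9] turn -0.1
[57.4 46.3] [  55   57 1335] [ 0.5787 -0.1178  0.095 ]
[111.  116.4] [ 48  28 811] [ 0.5816 -0.1487  0.095 ]
[324.7 390.5] [  41   42 1290] [ 0.5815 -0.2539  0.095 ]
```

```bash

python3 -m jog '[[1,0,0,-0.02,0],[1,0,0,-0.03,0],[1,0,0,-0.03,0],[1,0,0,-0.025,-6.6],[1,0,0,0,-6.6]]' 60|egrep 'tcp|grip|wrist'
python3 -m jog '[[1,0,0,0,-6.6],[1,0,0,0,-6.6],[1,0,0,0,-6.6],[1,0,0,0,-6.5],[1,0,0,0,-6.5]]' 60|egrep 'tcp|grip|wrist'
python3 -m jog '[[1,0.03,0.004,0,0],[1,0.034,0.005,0,0],[1,0.034,0.005,0,0],[1,0.034,0.005,0,0],[1,0.034,0.002,0,0]]' 60|egrep 'tcp|grip|wrist'
python3 -m jog '[[1,0,0,0,0],[1,0,0,0,0],[1,0,0,0,0]]' 60|egrep 'tcp|grip|wrist'
python3 rem.py .566 -.088 .124 102.3
python3 - <<'E'
from h import *
z=env.get_state()['tcp_pos'][2]+.093-.0545+.002
drain('w10.png',z)
d=snap('scene','s10.png'); im=d['img']; h=cv2.cvtColor(im,cv2.COLOR_RGB2HSV); m=(((h[...,0]<5)|(h[...,0]>170))&(h[...,1]>120)&(h[...,2]>45)).astype(np.uint8)
ax=np.array(env.get_state()['tcp_pos']); zr=ax[2]-.0528+.0075
k,l,st,c=cv2.connectedComponentsWithStats(m)
for i in range(1,k):
    if st[i,4]>2 and abs(c[i][0]-290)<80 and abs(c[i][1]-340)<110:
        q=hit(d,*c[i],zr)-ax; print('red',c[i].round(1),st[i,2:],(q[:2]*1000).round(1),np.degrees(np.arctan2(q[1],q[0])).round(1))
for a in(165,45,-75): print(a,proj(d,[ax[0]+.025*np.cos(np.radians(a)),ax[1]+.025*np.sin(np.radians(a)),zr]).round(1))
E
```

```text
tcp_pos: [0.5817, -0.2553, 0.1641]
wrist_force: [0.9, -0.4, -1.3]
grip_force: 62.6
tcp_pos: [0.5788, -0.2536, 0.1575]
wrist_force: [0.2, -0.5, -2.4]
grip_force: 62.5
tcp_pos: [0.5641, -0.0856, 0.1575]
wrist_force: [0.3, -0.2, -2.1]
grip_force: 62.5
tcp_pos: [0.5644, -0.087, 0.1577]
wrist_force: [-0.1, 0.1, -1.1]
grip_force: 62.5
clk 14.72 tcp [ 0.5644 -0.087   0.1577] xang 102.3 gap 0.0486 grip 62.5 F [-0.1  0.1 -1.1] T [-0.09 -0.01 -0.04] j6 1.06 tilt 0.06
shift mm [-1.3  1.3 33.7] turn 0.0
[65.4  3.9] [12 10 91] [0.4645 0.0195 0.1982]
[ 43.9 217.3] [  15  136 1188] [ 0.4647 -0.0469  0.1982]
[362.8 195.4] [ 29  27 346] [ 0.5606 -0.0217  0.1982]
[317.8 234. ] [ 20  13 130] [ 0.5516 -0.0342  0.1982]
[349.4 240.8] [ 18  18 110] [ 0.5601 -0.0342  0.1982]
[ 61.4 362.5] [  36  141 1066] [ 0.4647 -0.1059  0.1982]
[324.7 390.3] [  41   42 1288] [ 0.5647 -0.0857  0.1982]
red [272.3 339.7] [2 6 7] [16.6 18.1] 47.4
red [309.1 346.5] [ 4  6 19] [-25.4   4.3] 170.5
165 [307.2 347.4]
45 [271.7 339.1]
-75 [298.4 317.7]
```

```bash

python3 -m jog '[[1,-0.0025,0.002,0,0],[1,0,0,0.008,0],[1,0,0,0.007,0],[1,0,0,0.005,0],[1,0,0,0,0]]' 60|egrep 'tcp|wrist'
python3 -m jog '[[1,0,0,0.003,0],[1,0,0,0,0],[1,0,0,0,0]]' 60|egrep 'tcp|grip|wrist'
python3 rem.py .5670 -.089 .128 102.3
```

```text
tcp_pos: [0.5656, -0.0891, 0.1352]
wrist_force: [-0.3, 0.2, -1.2]
tcp_pos: [0.5666, -0.089, 0.1342]
wrist_force: [-0.1, -0.1, -1.7]
grip_force: 62.5
clk 15.48 tcp [ 0.5666 -0.089   0.1342] xang 102.3 gap 0.0483 grip 62.5 F [-0.1 -0.1 -1.7] T [0.02 0.   0.02] j6 1.06 tilt 0.01
shift mm [-0.1  0.4  6.2] turn -0.0
```

```bash

for i in 1; do
python3 -m jog '[[1,0,0,0.0015,0],[1,0,0,0.0015,0],[1,0,0,0,0],[1,0,0,0,0]]' 60|egrep 'tcp|wrist'
python3 -m jog '[[1,0,0,0.0015,0],[1,0,0,0,0],[1,0,0,0,0]]' 60|egrep 'tcp|wrist'
python3 -m jog '[[1,0,0,0.001,0],[1,0,0,0,0],[1,0,0,0,0]]' 60|egrep 'tcp|wrist'
done; python3 rem.py
```

```text
tcp_pos: [0.5666, -0.0889, 0.1312]
wrist_force: [1.0, 1.3, -2.4]
tcp_pos: [0.5666, -0.0889, 0.1297]
wrist_force: [0.1, 1.6, -3.2]
tcp_pos: [0.5669, -0.0888, 0.1288]
wrist_force: [0.8, 1.9, -1.9]
clk 16.32 tcp [ 0.5669 -0.0888  0.1288] xang 102.3 gap 0.0483 grip 62.5 F [ 0.8  1.9 -1.9] T [ 0.61 -0.21 -0.01] j6 1.06 tilt 0.04
```

```bash

python3 -m jog '[[1,0.001,0,0,0],[1,0,0,0,0],[1,0,0,0,0]]' 60|egrep 'tcp|wrist'
python3 -m jog '[[1,0,0,0.001,0],[1,0,0,0,0],[1,0,0,0,0]]' 60|egrep 'tcp|wrist'
python3 rem.py
python3 -m jog '[[1,0,0,0.001,0],[1,0,0,0,0],[1,0,0,0,0]]' 60|egrep 'tcp|wrist'
python3 rem.py
```

```text
tcp_pos: [0.5665, -0.0882, 0.1288]
wrist_force: [1.0, 0.3, -2.2]
tcp_pos: [0.5666, -0.0882, 0.128]
wrist_force: [1.2, 1.0, 0.1]
clk 16.82 tcp [ 0.5666 -0.0882  0.128 ] xang 102.3 gap 0.0481 grip 62.8 F [1.2 1.  0.1] T [ 0.2  -0.17  0.03] j6 1.06 tilt 0.03
tcp_pos: [0.5667, -0.0883, 0.1277]
wrist_force: [-0.9, 1.5, 4.7]
clk 17.07 tcp [ 0.5667 -0.0883  0.1277] xang 102.3 gap 0.0483 grip 63.3 F [-0.9  1.5  4.7] T [0.31 0.24 0.06] j6 1.06 tilt 0.07
```

Contact came at the height predicted for lugs on the ridges. I'll relax the fingers briefly so it rests level, then regrip and turn anticlockwise.

```bash

python3 -m jog '[[-0.15,0,0,0,0],[-0.21,0,0,0,0],[-0.21,0,0,0,0],[-0.21,0,0,0,0],[-0.21,0,0,0,0]]' 20|egrep 'tcp|wrist|gap'
python3 rem.py
python3 -m jog '[[-0.15,0,0,0,0],[0,0,0,0,0],[1,0,0,0,0],[1,0,0,0,0],[1,0,0,0,0]]' 50|egrep 'tcp|wrist|gap'
python3 rem.py
python3 -m jog '[[1,0,0,0,-3],[1,0,0,0,-3],[1,0,0,0,-3],[1,0,0,0,-3],[1,0,0,0,0]]' 50|egrep 'wrist|gap'
python3 rem.py
```

```text
tcp_pos: [0.5663, -0.0882, 0.1265]
wrist_force: [0.4, -0.1, 0.0]
finger_gap: 0.0516
clk 17.48 tcp [ 0.5663 -0.0882  0.1265] xang 102.3 gap 0.0516 grip 0.2 F [ 0.4 -0.1  0. ] T [ 0.04 -0.04 -0.01] j6 1.06 tilt 0.02
tcp_pos: [0.5664, -0.0881, 0.1268]
wrist_force: [0.6, 0.0, 2.0]
finger_gap: 0.0485
clk 17.90 tcp [ 0.5664 -0.0881  0.1268] xang 102.3 gap 0.0485 grip 51.2 F [0.6 0.  2. ] T [-0.04 -0.01  0.  ] j6 1.06 tilt 0.01
wrist_force: [-0.7, 1.4, 4.5]
finger_gap: 0.0484
clk 18.32 tcp [ 0.5662 -0.0879  0.1273] xang 114.4 gap 0.0484 grip 51.5 F [-0.7  1.4  4.5] T [0.17 0.32 0.07] j6 0.85 tilt 0.01
```

```bash

python3 -m jog '[[1,0,0,-0.0004,-4],[1,0,0,0,-4],[1,0,0,0,-4],[1,0,0,0,-4],[1,0,0,0,0]]' 50|egrep 'wrist|gap'
python3 rem.py
python3 -m jog '[[1,0,0,0,-3],[1,0,0,0,-3],[1,0,0,0,-3],[1,0,0,0,0],[1,0,0,0,0]]' 50|egrep 'wrist|gap'
python3 rem.py
```

```text
wrist_force: [-1.5, 0.1, 6.0]
finger_gap: 0.0484
clk 18.73 tcp [ 0.5665 -0.0883  0.1278] xang 130.4 gap 0.0484 grip 51.5 F [-1.5  0.1  6. ] T [-0.13  0.18  0.04] j6 0.57 tilt 0.05
wrist_force: [1.7, -1.2, 2.3]
finger_gap: 0.0486
clk 19.15 tcp [ 0.5668 -0.0883  0.1273] xang 139.1 gap 0.0486 grip 51.4 F [ 1.7 -1.2  2.3] T [-0.13 -0.21  0.03] j6 0.42 tilt 0.05
```

```bash

python3 -m jog '[[1,0,0,0,-3],[1,0,0,0,-3],[1,0,0,0,0],[1,0,0,0,0]]' 50|egrep 'wrist|gap'
python3 rem.py
python3 -m jog '[[1,0,0,0.001,0],[1,0,0,0,0],[1,0,0,0,0]]' 50|egrep 'tcp|wrist|gap'
python3 rem.py
```

```text
wrist_force: [0.3, 0.1, -0.8]
finger_gap: 0.0487
clk 19.48 tcp [ 0.5657 -0.0878  0.1263] xang 145.1 gap 0.0487 grip 51.7 F [ 0.3  0.1 -0.8] T [-0.09  0.01 -0.01] j6 0.31 tilt 0.12
tcp_pos: [0.5662, -0.088, 0.1258]
wrist_force: [0.5, -0.3, -1.6]
finger_gap: 0.0486
clk 19.73 tcp [ 0.5662 -0.088   0.1258] xang 145.2 gap 0.0486 grip 51.8 F [ 0.5 -0.3 -1.6] T [-0.01  0.04 -0.02] j6 0.31 tilt 0.04
```

```bash

python3 -m jog '[[1,0,0,0.001,-2],[1,0,0,0.002,0],[1,0,0,0.001,0],[1,0,0,0,0]]' 50|egrep 'tcp|wrist'
python3 -m jog '[[1,0,0,0.0015,0],[1,0,0,0.001,0],[1,0,0,0,0],[1,0,0,0,0]]' 50|egrep 'tcp|wrist'
python3 -m jog '[[1,0,0,0.001,0],[1,0,0,0,0],[1,0,0,0,0]]' 50|egrep 'tcp|wrist'
python3 rem.py
```

```text
tcp_pos: [0.5662, -0.088, 0.1218]
wrist_force: [-0.3, -1.2, -2.0]
tcp_pos: [0.5664, -0.0881, 0.1196]
wrist_force: [-1.1, -0.1, -1.5]
tcp_pos: [0.5665, -0.0881, 0.1189]
wrist_force: [0.1, -0.1, -1.1]
clk 20.65 tcp [ 0.5665 -0.0881  0.1189] xang 147.3 gap 0.0480 grip 51.9 F [ 0.1 -0.1 -1.1] T [0.   0.04 0.03] j6 0.28 tilt 0.02
```

```bash

python3 -m jog '[[1,0,0,0.001,0],[1,0,0,0,0],[1,0,0,0,0]]' 50|egrep 'tcp|wrist'
python3 -m jog '[[1,0,0,0.001,0],[1,0,0,0,0],[1,0,0,0,0]]' 50|egrep 'tcp|wrist'
python3 rem.py
```

```text
tcp_pos: [0.5665, -0.0881, 0.1181]
wrist_force: [-1.3, 0.7, 1.5]
tcp_pos: [0.5666, -0.0882, 0.1172]
wrist_force: [-1.5, 0.4, 5.3]
clk 21.15 tcp [ 0.5666 -0.0882  0.1172] xang 147.3 gap 0.0483 grip 52.4 F [-1.5  0.4  5.3] T [0.04 0.38 0.  ] j6 0.28 tilt 0.04
```

```bash

python3 -m jog '[[1,0,0,0,5],[1,0,0,0,5],[1,0,0,0,5],[1,0,0,0,5],[1,0,0,0,0]]' 70|egrep 'wrist'
python3 rem.py
python3 -m jog '[[1,0,0,0,5],[1,0,0,0.0003,5],[1,0,0,0,5],[1,0,0,0,5],[1,0,0,0,0]]' 70|egrep 'wrist'
python3 rem.py
python3 -m jog '[[1,0,0,0,5],[1,0,0,0.0003,5],[1,0,0,0,5],[1,0,0,0,5],[1,0,0,0,0]]' 70|egrep 'wrist'
python3 rem.py
```

```text
wrist_force: [-0.8, 0.4, 4.5]
clk 21.57 tcp [ 0.5671 -0.0882  0.1174] xang 127.2 gap 0.0481 grip 71.5 F [-0.8  0.4  4.5] T [ 0.    0.13 -0.04] j6 0.63 tilt 0.11
wrist_force: [-0.3, 1.7, 6.5]
clk 21.98 tcp [ 0.5671 -0.0882  0.1171] xang 107.2 gap 0.0481 grip 71.6 F [-0.3  1.7  6.5] T [ 0.14  0.18 -0.08] j6 0.98 tilt 0.10
wrist_force: [0.3, -0.1, 5.5]
clk 22.40 tcp [ 0.5673 -0.0884  0.1168] xang 87.3 gap 0.0478 grip 71.5 F [ 0.3 -0.1  5.5] T [ 0.07 -0.01 -0.  ] j6 1.32 tilt 0.13
```

```bash

python3 -m jog '[[1,0,0,0.0003,5],[1,0,0,0,5],[1,0,0,0,5],[1,0,0,0,0],[1,0,0,0,0]]' 70|egrep 'wrist'
python3 rem.py
python3 -m jog '[[1,0,0,0,3],[1,0,0,0,3],[1,0,0,0,0],[1,0,0,0,0]]' 70|egrep 'wrist'
python3 rem.py
python3 -m jog '[[1,0,0,0,3],[1,0,0,0,0],[1,0,0,0,0]]' 70|egrep 'wrist'
python3 rem.py
```

```text
wrist_force: [0.4, 0.5, 6.2]
clk 22.82 tcp [ 0.5672 -0.088   0.1165] xang 72.5 gap 0.0483 grip 71.7 F [0.4 0.5 6.2] T [ 0.16  0.09 -0.07] j6 1.58 tilt 0.10
wrist_force: [0.0, 2.8, 6.5]
clk 23.15 tcp [ 0.5671 -0.0875  0.1165] xang 66.6 gap 0.0477 grip 71.7 F [0.  2.8 6.5] T [ 0.55  0.09 -0.06] j6 1.69 tilt 0.11
wrist_force: [1.5, 2.3, 6.8]
clk 23.40 tcp [ 0.5673 -0.0872  0.1165] xang 63.6 gap 0.0480 grip 71.5 F [1.5 2.3 6.8] T [ 0.71 -0.02  0.31] j6 1.74 tilt 0.15
```

```bash

python3 -m jog '[[1,0,0,0,2],[1,0,0,0,2],[1,0,0,0,0],[1,0,0,0,0]]' 70|egrep 'wrist'
python3 rem.py
python3 - <<'E'
from h import *
d=snap('scene','s11.png'); im=d['img']; h=cv2.cvtColor(im,cv2.COLOR_RGB2HSV); m=(((h[...,0]<5)|(h[...,0]>170))&(h[...,1]>120)&(h[...,2]>45)).astype(np.uint8)
ax=np.array([.5662,-.088,.0]); zr=.0646+.0075
k,l,st,c=cv2.connectedComponentsWithStats(m)
for i in range(1,k):
    if st[i,4]>2 and abs(c[i][0]-290)<60 and abs(c[i][1]-350)<70:
        for z in(zr,.064):
            q=hit(d,*c[i],z)-ax; print('red',c[i].round(1),st[i,2:],(q[:2]*1000).round(1),np.degrees(np.arctan2(q[1],q[0])).round(1))
E
```

```text
wrist_force: [0.4, 3.7, 5.1]
clk 23.73 tcp [ 0.5676 -0.087   0.1165] xang 59.8 gap 0.0479 grip 71.4 F [0.4 3.7 5.1] T [ 0.72 -0.21  1.42] j6 1.81 tilt 0.17
red [293.6 369.8] [ 4  6 19] [-14.6  20. ] 126.1
red [293.6 369.8] [ 4  6 19] [-11.9  16.1] 126.6
```

The stop holds firmly: turning torque has risen to 1.4 Nm after about 85° of turn. I'll unwind slightly, release, and lift away.

```bash

python3 -m jog '[[1,0,0,0,-1.5],[1,0,0,0,0],[-0.1,0,0,0,0],[-0.2,0,0,0,0],[-0.4,0,0,0,0]]' 30|egrep 'wrist|gap'
python3 -m jog '[[-1,0,0,0,0],[-1,0,0,0,0],[-1,0,0,0,0],[-1,0,0,-0.02,0],[-1,0,0,-0.03,0]]' 30|egrep 'wrist|gap'
python3 -m jog '[[-1,0,0,-0.03,0],[-1,0,0,-0.03,0],[-1,0,0,-0.02,0],[-1,-0.02,0,0,0],[-1,-0.03,0,0,0]]' 30|egrep 'wrist|gap'
python3 -m jog '[[-1,-0.04,0,0,0],[-1,-0.04,0,0,0],[-1,0,0,0,0],[-1,0,0,0,0]]' 30|egrep 'wrist|gap'
python3 rem.py
python3 - <<'E'
from h import *
drain('w12.png',.158)
for cam in('scene','top','wrist'):
    d=snap(cam,cam+'12.png'); im=d['img']; h=cv2.cvtColor(im,cv2.COLOR_RGB2HSV); m=(((h[...,0]<6)|(h[...,0]>168))&(h[...,1]>110)&(h[...,2]>45)).astype(np.uint8)
    ax=np.array([.5662,-.088,.0]) if cam!='wrist' else np.array([.5685,-.0888,0]); zr=.0646+.0075
    k,l,st,c=cv2.connectedComponentsWithStats(m); fish=cam=='wrist'
    p0=proj(d,[ax[0],ax[1],zr],fish)
    for i in range(1,k):
        if st[i,4]>2 and np.hypot(*(c[i]-p0))<80:
            q=hit(d,*c[i],zr,fish)-ax; print(cam,c[i].round(1),st[i,2:],(q[:2]*1000).round(1),np.degrees(np.arctan2(q[1],q[0])).round(1))
E
```

```text
wrist_force: [-0.0, 0.2, 0.5]
finger_gap: 0.0595
wrist_force: [0.5, -0.1, -1.0]
finger_gap: 0.0855
wrist_force: [0.3, -0.8, 0.1]
finger_gap: 0.0854
wrist_force: [-0.2, -0.1, 0.6]
finger_gap: 0.0855
clk 25.37 tcp [ 0.502  -0.2034  0.2457] xang 60.5 gap 0.0855 grip 0.0 F [-0.2 -0.1  0.6] T [-0.01 -0.02 -0.  ] j6 1.55 tilt 0.01
[325.3  40.1] [ 23  22 390] [ 0.5676 -0.0892  0.158 ]
[ 18.  101.6] [ 42  97 895] [0.3615 0.0131 0.158 ]
[328.7 110.4] [ 24  10 203] [ 0.5485 -0.1271  0.158 ]
[102.9 313.8] [ 143  147 2409] [ 0.3254 -0.1627  0.158 ]
[228.9 414.4] [ 42  40 444] [ 0.3607 -0.2906  0.158 ]
[149.8 467.2] [ 33  27 193] [ 0.2184 -0.3263  0.158 ]
scene [294.7 368.8] [ 5  7 25] [-14.9  18.1] 129.5
wrist [331.   93.6] [5 2 5] [ -9.1 -23.1] -111.4
wrist [331.1  97.9] [3 3 8] [-10.7 -26.2] -112.2
```

```bash
python3 -c "
from workcell import env
print(env.hand_in())"
```

```text
the job is handed in; nothing more can be done
None
```

The bowl is home on the neck: its lugs are against the stops and the red marks line up with the home dots to about 1°. I let go of it, left the spanner, tape and hex keys alone, and handed the job in at about 25 s of the 72 s.

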